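# Hang the kit carrier on the hanging conveyor

## Robot

A 6-joint arm with a two-finger parallel gripper is mounted at the origin on the work surface. World frame = base frame: x ahead of the robot, y to its left, z up, the work surface at z = 0. Lengths are in m, angles in rad, forces in N, time in s.
With the tool pointing down it reaches from about 0.225 to 0.875 m from the base axis. Payload 3.4 kg.
Tool frame: the origin (TCP) lies between the finger pads, 19 mm behind the fingertips; this is the grasp point; z points along the fingers, y is the line along which they close (so a half turn about z gives the same grasp; the last joint's range is limited). The gripper opens to 85 mm and grips with 20 to 120 N. Pads are 22 mm wide; open, the fingers measure 114 mm over their backs; the gripper's body (76 mm by 85 mm) begins 54 mm behind the grasp point. The pads swing forward as they close: fully open they stand 13 mm farther back than shut.
Start: joints at [1.079, 0.276, 1.505, -0, 1.361, -0.121], TCP at [0.208, 0.536, 0.25] pointing down, gripper open.
Joint ranges: [-2.89, 2.89], [-0.75, 2.08], [0.22, 2.7], [-1.18, 4.32], [0.11, 2.71], [-2.7, 2.7]. Speed limits (rad/s): [2.57, 2.57, 3.14, 3.14, 3.14, 3.14].

## Interface

Orientations are given as [roll, pitch, yaw] about the fixed x, y, z axes, in that order (R = Rz(yaw) Ry(pitch) Rx(roll)).
In Python, from workcell import status, cams, workorder, models gives the robot as it stands. The module is installed in compiled form; this text tells all that it offers.
- The arm moves only by the tool carry_out, never from a script. Its argument "plan" is a list of rows, each a list of 3 entries, a list of its own where there are three numbers: the shift along the world's x, y, z in m, then the turn, a rotation vector about the world's x, y, z in rad, then the finger opening in m, from 0 to 0.0854. In form: [[[x, y, z], [rx, ry, rz], hand], ...]. A call has 1 to 20 rows; each row is the pose to reach, as a shift and turn from the pose commanded when the call began; what a row does not reach only later rows make up. A row lasts 1/8 s, in which the tool goes at most 62.5 mm and 10.7 degrees, less where a joint would pass 70% of its speed; a pose out of reach is approached as far as the arm can. A call with a gripper value outside its range is refused whole. The fingers move at their own pace and stop on an object; the grip force is fixed at half the most. Time passes only in rows, so rows that repeat a pose let the fingers close. It gives the time, the measured TCP pose, the force, the opening and the grip force at its end, in the units of the state.
- status.sense(): the state, without advancing time (a new reading comes with each control period).
- cams.grab_frame(name): name is "side" or "top"; returns the picture (480x640x3 uint8, blue, green, red); there is no depth.
- cams.calibration(name): a dict with "camera_matrix" (3x3 intrinsics, pixels), "R" (3x3) and "t" (3): a world point X has camera coordinates R X + t. Camera axes: x right, y down, z forward; pixel columns grow to the right and rows downward; lengths in m; the calibration is good to about 2 mm. A picture is of the moment at which its call begins. calibration takes no time and is no camera call.
- workorder.hand_in(): hands the job in; it is judged then, once.
Trained networks look in the newest picture that a camera, given by its name, has taken for a name from the list of things; names that differ only in an ending like _2 or _b are one class to them, and where a whole thing is asked for, a point or a joint stands for the part that bears it (a point fixed in the world has none). Each returns a list of dicts, best first, with "p" (0 to 1); they miss things now and then, are a little off and sometimes report something else, mostly with a low value. They report only what shows in the picture. A call takes as long as a camera call.
- models.silhouettes(thing, camera): "mask" (480x640 bool, what is visible of it).
- models.tip_of(thing, camera): "at" ([x, y, z] in m, in world coordinates, good to about 4 mm: a listed point, or the origin of a listed thing).
The state is a dict: "clock": time; "joint_pos": joint angles; "qd": joint speeds; "joint_efforts": joint torques, N m; "eef_pos": TCP position; "orientation": TCP orientation; "contact_force": force on the tool from outside, world axes, zero at the start; "ft_torque": the same for the moment, N m; "grip_width": opening from 0.0 (shut) to 1.0 (fully open); "finger_force": force on a finger pad.
Only numpy, scipy, OpenCV 4.12 (cv2) and the standard library are available. Lean on these libraries where they do the work, as an engineer would, in place of code of your own. Each camera call takes 0.05 s, during which the arm holds its last target. There are 200 camera calls.

## Task

Hang the filled grey kit carrier (orange grip, clear domes inside) on the hanging conveyor: lift its hook over the rail's front lip, let it down onto the belt behind, and slide it along the rail with a light hand, in either direction, until its yellow tongue drops fully into one of the belt's pockets, then let go and leave it hanging there. Keep it level so that the kit does not tip out, never lean on the rail with more than the force of a 2 kg weight, and leave the blue carrier, the mouse and the tape roll where they are.

Things in the scene. Friction and masses are not known exactly. Their poses are not given: they have to be found in the camera images.
- kit: Filled carrier, loose, 0.3 to 0.5 kg: grey open bin, 90 (x) by 110 (y) by 50 mm high, six clear domes in it, on a steel hanger plate. Origin: centre of the bin's underside; x points to the hook side, z up. The plate, 76 mm wide, 123 mm high, has its rear face at x = 48 mm. A bridge on top (z = 118 to 123 mm) leads back to the hook blade. Starts standing on the bench.
- kit_grip (a point): Where to put the TCP on the kit carrier: at (12, 0, 147) mm in its frame, in its orange grip block of 26 (x) by 28 (y) by 42 mm (z = 123 to 165 mm), which stands on a 22 mm wide strap over the bin, 10 mm in front of the centre of mass. Pinch it across y from above.
- kit_tongue (a point): Middle of the lower end of the kit carrier's yellow tongue, at (58, 0, 82) mm in its frame. The tongue, 14 mm wide in y and 4 mm thick, hangs from the middle of the hook blade (x = 56 to 60 mm, 60 mm wide in y, z = 98 to 123 mm). Between hanger plate and blade a gap 8 mm wide (x = 48 to 56 mm, centre 52), open downward, goes over the rail's lip.
- spare: A second, empty carrier of the same shape and size with a blue bin and a black grip, standing on the bench: leave it alone. Which of the two carriers stands left and which right changes.
- rail: Loading section of the hanging conveyor, fixed, 494 mm long along its own y; its x points away from the robot (yaw within 0.18 rad of the world's), z up. Origin: on the bench below the middle of the lip. Closed ends: drive box (y = 155 to 247 mm) and idler box (y = -247 to -155 mm), tops at z = 190 mm, fronts at x = -12 mm, foot plates to x = -37 mm; motor and controls behind to x = 183 mm.
- rail_lip (a point): Middle of the anti-jump lip's top edge, at (0, 0, 170) mm in the rail's frame. The lip is the top of the front web: 4 mm thick (x = -2 to 2 mm), z = 60 to 170 mm, y = -155 to 155 mm. Behind it is a channel 10 mm wide (x = 2 to 12 mm), then the back guide (x = 12 to 16 mm), whose top is at z = 182 mm. Metal rubs here with a friction of about 0.3 to 1; contacts give about 1 mm at 20 N.
- rail_belt (a point): Middle of the channel at the height of the belt's top: (7, 0, 146) mm in the rail's frame. The dark belt is braked, on a sprung bed that sinks 1 mm per 4 N. Its pockets have yellow floors, are 22 mm long in y and 9 mm deep (floor at z = 137 mm), and come every 90 mm. Where they stopped is not measured: feel or look. One is centred at y = 12 to 78 mm, the next at 90 mm less.
- rail_hang (a point): Where the kit carrier's origin comes to hang, at (-52, 0, 55) mm in the rail's frame, but at the pocket's y: tongue's end on the pocket's floor, bridge 3 mm above the lip, plate in front of the web and blade behind the lip, each with about 2 mm of play; let go, it leans by up to 0.05 rad. With the tongue on top of the belt it is 9 mm higher.
- mouse: A black computer mouse, 100 by 56 by 32 mm, on its mat: a bystander. Origin: middle of its underside.
- taperoll: An orange roll of tape standing flat, 90 mm in diameter, 48 mm high: a bystander. Origin: middle of its underside.

How it is judged:
By the outcome, as a careful person would: the job done as asked, in the order asked, and still so for the second after the job is handed in, with the robot touching nothing.
It also fails if it takes over 64 s, if anything falls off the work surface, if the arm or the gripper's body presses on something with over 40 N, if the wrist force passes 120 N, or if a joint passes its speed limit or range.

## Working session

There is one attempt and no reset: what is moved stays moved. The work goes in short steps, Python scripts to look and compute and a tool call to move; the robot and the scene stay as the last step left them, time stands still between calls to the robot, and variables do not carry over. Pictures are saved under pics/ and viewed, at most 10 in all, crops included, and the job is handed in when it is done.

Besides the shell and the picture viewer there is one more tool, called after ">>>" as name(argument=value, ...) on one line, values as JSON. carry_out: Moves the arm, as the interface text tells. Its arguments: {"type":"object","properties":{"plan":{"type":"array","items":{"type":"array"}}},"required":["plan"]}

```bash
mkdir -p pics; python3 - <<'E'
from workcell import status,cams,models
import cv2,numpy as np
s=status.sense();print({k:np.round(v,3).tolist() for k,v in s.items()})
for c in("side","top"):
    cv2.imwrite(f"pics/{c}0.png",cams.grab_frame(c))
    k=cams.calibration(c);print(c,np.round(k["camera_matrix"],1).tolist(),np.round(-k["R"].T@k["t"],3),np.round(k["R"],2).tolist())
    for n in("kit","kit_grip","kit_tongue","spare","rail","rail_lip","rail_belt","rail_hang","mouse","taperoll"):
        print(n,[(np.round(d["at"],4).tolist(),round(d["p"],2)) for d in models.tip_of(n,c)][:3])
E
```

```text
{'clock': 0.0, 'joint_pos': [1.079, 0.277, 1.506, -0.0, 1.361, -0.121], 'qd': [-0.0, -0.001, 0.001, -0.002, 0.001, 0.0], 'joint_efforts': [0.0, -41.678, -24.581, 0.0, 0.011, 0.0], 'eef_pos': [0.208, 0.535, 0.249], 'orientation': [-3.14, -0.0, 2.771], 'contact_force': [0.029, 0.099, -0.024], 'ft_torque': [-0.007, -0.014, 0.01], 'finger_force': 0.0, 'grip_width': 0.998}
side [[550.4, 0.0, 325.1], [0.0, 550.4, 245.7], [0.0, 0.0, 1.0]] [-0.13  -0.801  1.117] [[0.75, -0.66, 0.0], [-0.46, -0.53, -0.71], [0.47, 0.53, -0.7]]
kit [([0.4057, 0.1865, -0.0019], 0.88)]
kit_grip [([0.4127, 0.1846, 0.1462], 0.74), ([0.497, -0.4466, -0.0014], 0.39)]
kit_tongue [([0.4589, 0.1844, 0.0852], 0.65)]
spare [([0.4317, -0.21, 0.0022], 0.76)]
rail [([0.6325, 0.0044, 0.0002], 0.55)]
rail_lip [([0.6287, 0.0056, 0.1741], 0.76)]
rail_belt [([0.6363, 0.0041, 0.1473], 0.88)]
rail_hang []
mouse [([0.4983, -0.4473, 0.0022], 0.7), ([0.4581, 0.1852, 0.0826], 0.47)]
taperoll [([0.5345, 0.3704, -0.0033], 0.95)]
top [[517.0, 0.0, 326.6], [0.0, 517.0, 246.7], [0.0, 0.0, 1.0]] [ 0.336 -0.054  1.329] [[-0.01, -1.0, 0.0], [-0.99, 0.01, -0.16], [0.16, -0.0, -0.99]]
kit [([0.4005, 0.1859, -0.0], 0.63), ([0.6276, 0.0049, 0.0012], 0.54)]
kit_grip [([0.4124, 0.1852, 0.1504], 0.67)]
kit_tongue []
spare [([0.4258, -0.2071, -0.0026], 0.76)]
rail [([0.6316, 0.0077, 0.0007], 0.65)]
rail_lip [([0.6303, 0.0017, 0.1728], 0.56)]
rail_belt [([0.6372, 0.0051, 0.1474], 0.7)]
rail_hang []
mouse [([0.5022, -0.449, 0.0023], 0.9)]
taperoll [([0.5264, 0.3668, -0.0016], 0.96)]
```

View pics/side0.png

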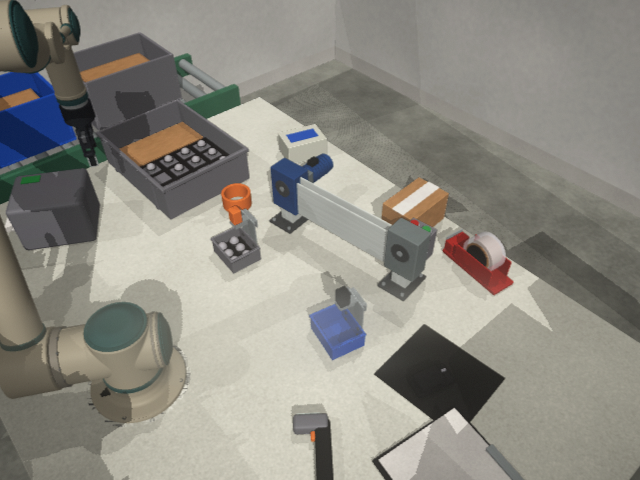

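View pics/top0.png

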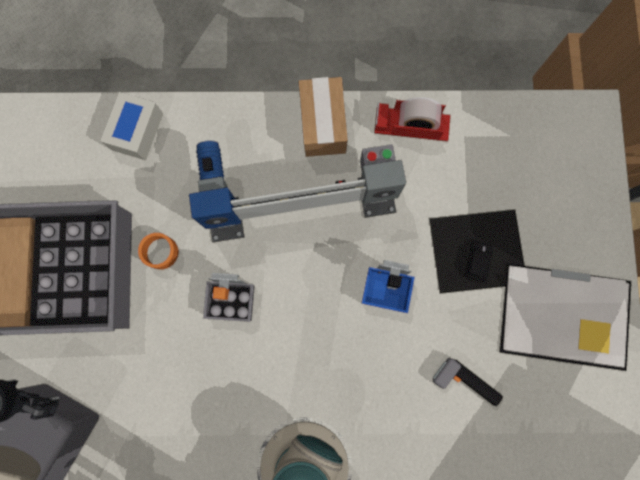

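Both pictures agree: the grey kit is at top px (228,299), the spare at (388,290), the rail runs from (212,208) to (383,182), and the lip line is between (235,207) and (362,184). I'll enlarge for yaw and pockets.

```bash
python3 - <<'E'
import cv2,numpy as np
t=cv2.imread("pics/top0.png")
a=cv2.resize(t[170:225,225:375],None,fx=5,fy=5,interpolation=cv2.INTER_CUBIC)
b=cv2.resize(t[270:330,190:270],None,fx=5,fy=5,interpolation=cv2.INTER_CUBIC)
o=np.zeros((a.shape[0]+b.shape[0],a.shape[1],3),np.uint8);o[:a.shape[0]]=a;o[a.shape[0]:,:b.shape[1]]=b
# side crop of kit
s=cv2.imread("pics/side0.png")[195:280,200:270];c=cv2.resize(s,None,fx=3.5,fy=3.5,interpolation=cv2.INTER_CUBIC)
o[a.shape[0]:a.shape[0]+c.shape[0],450:450+c.shape[1]]=c[:b.shape[0]]
cv2.imwrite("pics/crop.png",o);print(o.shape)
h=cv2.cvtColor(t,cv2.COLOR_BGR2HSV)
m=(h[...,0]>18)&(h[...,0]<38)&(h[...,1]>70);ys,xs=np.nonzero(m[170:225,200:400]);print(list(zip(xs+200,ys+170))[:40])
E
```

```text
(575, 750, 3)
[]
```

View pics/crop.png

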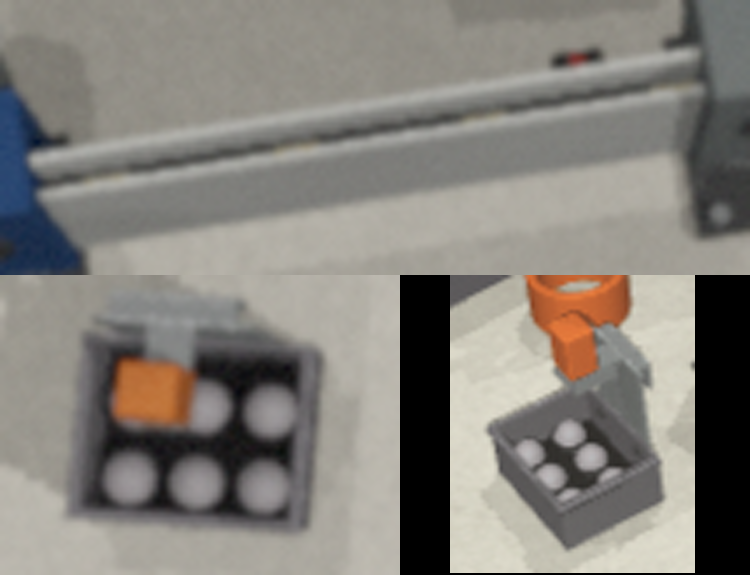

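The channel shows faint yellow pocket floors at crop x of about 105, 297, 487 and 655 (top px about 246, 284, 322 and 356). I'll fit the kit's silhouettes in both views, the lip line and the yellow peaks.

```bash
cat > h.py <<'E'
import cv2,numpy as np
from workcell import cams
C={c:cams.calibration(c) for c in("side","top")}
def proj(c,X):
    k=C[c];P=(np.asarray(X)@np.array(k["R"]).T+k["t"])@np.array(k["camera_matrix"]).T
    return P[:,:2]/P[:,2:]
def back(c,uv,z):
    k=C[c];R=np.array(k["R"]);o=-R.T@k["t"]
    uv=np.atleast_2d(uv);d=np.c_[uv,np.ones(len(uv))]@np.linalg.inv(k["camera_matrix"]).T@R
    return o+d*((z-o[2])/d[:,2:])
B=[(-45,45,-55,55,0,50),(45,48,-38,38,0,123),(48,60,-30,30,118,123),(56,60,-30,30,98,123),(56,60,-7,7,82,98),(-1,25,-14,14,123,165),(-1,48,-11,11,118,123)]
def sil(c,x,y,z,yaw,S=4):
    m=np.zeros((480*S,640*S),np.uint8);cs,sn=np.cos(yaw),np.sin(yaw)
    for b in B:
        p=np.array([(i,j,k) for i in b[:2] for j in b[2:4] for k in b[4:]])/1000
        w=np.c_[x+cs*p[:,0]-sn*p[:,1],y+sn*p[:,0]+cs*p[:,1],z+p[:,2]]
        h=cv2.convexHull(((proj(c,w)+.5)*S-.5).astype(np.float32));cv2.fillConvexPoly(m,np.round(h).astype(np.int32),1)
    return cv2.resize(m.astype(np.float32),(640,480),interpolation=cv2.INTER_AREA)
E
python3 - <<'E'
from h import *
from workcell import models
from scipy.optimize import minimize
M={}
for c in C:
    cams.grab_frame(c);d=models.silhouettes("kit",c);M[c]=d[0]["mask"].astype(float);print(c,d[0]["p"],M[c].sum())
np.savez("m.npz",**M)
for cc in(("top",),("side",),("top","side")):
    best=None
    for y0 in(-.15,0,.15):
        r=minimize(lambda p:sum(np.abs(sil(c,p[0],p[1],0,p[2])-M[c]).sum() for c in cc),[.403,.186,y0],method="Nelder-Mead",options=dict(initial_simplex=[[.403,.186,y0],[.41,.186,y0],[.403,.193,y0],[.403,.186,y0+.08]]))
        if best is None or r.fun<best.fun:best=r
    print(cc,best.x.round(4),best.fun)
t=cv2.imread("pics/top0.png").astype(float);g=t.mean(2)
pts=[];ye=[]
for u in range(238,362):
    v0=206.5-(u-235)*.160
    vs=np.arange(v0-4,v0+3,.1);pr=np.interp(vs,np.arange(480),g[:,u])
    i=pr[10:50].argmin()+10;j=i+pr[i:i+25].argmax();half=(pr[i]+pr[j])/2
    k=i+np.argmax(pr[i:]>half);pts.append((u,vs[k]))
    yb=np.interp(vs,np.arange(480),(t[:,u,1]+t[:,u,2])/2-t[:,u,0]);ye.append(yb[5:60].max())
pts=np.array(pts);W=back("top",pts,.170)
for _ in range(3):
    f=np.polyfit(W[:,1],W[:,0],1);e=W[:,0]-np.polyval(f,W[:,1]);W=W[abs(e)<max(2*e.std(),5e-4)]
print("lip rear edge x=",f,"yaw",np.arctan(-f[0]),"res",e.std(),len(W))
print([(int(u),round(v)) for u,v in zip(range(238,362),ye)])
E
```

```text
side 0.79 2076.0
top 0.81 2077.0
('top',) [ 0.4027  0.1873 -0.0752] 82.3125
('side',) [ 0.403   0.1857 -0.0788] 76.0625
('top', 'side') [ 0.4032  0.1868 -0.0722] 168.375
lip rear edge x= [-0.15914169  0.6352829 ] yaw 0.15781826688476056 res 0.00025667101826537216 107
[(238, 5), (239, 5), (240, 5), (241, 8), (242, 16), (243, 13), (244, 11), (245, 12), (246, 13), (247, 15), (248, 18), (249, 13), (250, 8), (251, 5), (252, 5), (253, 4), (254, 4), (255, 4), (256, 4), (257, 4), (258, 4), (259, 4), (260, 4), (261, 5), (262, 4), (263, 4), (264, 5), (265, 5), (266, 4), (267, 4), (268, 4), (269, 4), (270, 4), (271, 4), (272, 5), (273, 5), (274, 4), (275, 5), (276, 5), (277, 5), (278, 5), (279, 9), (280, 18), (281, 16), (282, 16), (283, 14), (284, 15), (285, 20), (286, 20), (287, 15), (288, 11), (289, 4), (290, 4), (291, 4), (292, 4), (293, 4), (294, 5), (295, 3), (296, 4), (297, 4), (298, 4), (299, 4), (300, 4), (301, 4), (302, 4), (303, 3), (304, 4), (305, 4), (306, 3), (307, 4), (308, 4), (309, 5), (310, 3), (311, 5), (312, 5), (313, 4), (314, 4), (315, 4), (316, 6), (317, 11), (318, 16), (319, 16), (320, 15), (321, 13), (322, 16), (323, 19), (324, 15), (325, 12), (326, 7), (327, 4), (328, 4), (329, 4), (330, 4), (331, 4), (332, 4), (333, 5), (334, 4), (335, 5), (336, 5), (337, 4), (338, 4), (339, 5), (340, 5), (341, 5), (342, 4), (343, 4), (344, 4), (345, 5), (346, 5), (347, 4), (348, 4), (349, 4), (350, 4), (351, 4), (352, 5), (353, 4), (354, 6), (355, 10), (356, 11), (357, 15), (358, 13), (359, 13), (360, 18), (361, 17)]
```

```bash
python3 - <<'E'
from h import *
a=.1578;ex=np.array([np.cos(a),np.sin(a)]);ey=np.array([-ex[1],ex[0]]);L=np.array([.6333,0])
us=np.array([245.6,283.8,321.6]);
for u in us:
    v=206.5-(u-235)*.160-1.2
    p=back("top",[u,v],.137)[0][:2]; q=p-L;print(u,p.round(4),"rail x,y rel to (.6333,0):",(q@ex).round(4),(q@ey).round(4))
for n,u,v in(("Lbox",225+38/5,170+187/5),("Rbox",225+703/5,170+86/5)):
    q=back("top",[u,v],.17)[0][:2]-L;print(n,(q@ey).round(4))
# side view: lip top edge profile
s=cv2.imread("pics/side0.png");k=[L+ey*y for y in(-.15,0,.15)]
print(proj("side",[[*p,.17] for p in k]).round(1))
c=cv2.resize(s[160:270,280:420],None,fx=5,fy=5,interpolation=cv2.INTER_CUBIC)
for y in np.linspace(-.15,.15,13):
    for xx in (-.002,.002):
        p=(proj("side",[[*(L+ey*y+ex*xx),.17]])[0]-[280,160]+.5)*5-.5;cv2.circle(c,tuple(int(i) for i in p.round()),1,(0,0,255) if xx<0 else (0,255,0),-1)
cv2.imwrite("pics/sidelip.png",c)
E
```

```text
245.6 [0.6268 0.1333] rail x,y rel to (.6333,0): 0.0145 0.1327
283.8 [0.6412 0.0432] rail x,y rel to (.6333,0): 0.0145 0.0414
321.6 [ 0.6554 -0.0464] rail x,y rel to (.6333,0): 0.0145 -0.0493
Lbox 0.1595
Rbox -0.1501
[[389.3 231.3]
 [342.6 206.4]
 [300.  183.7]]
```

View pics/sidelip.png

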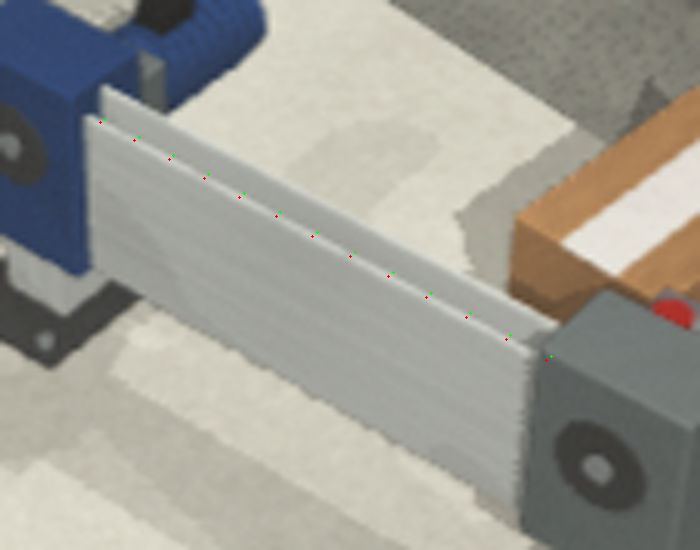

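>>> carry_out(plan=[[[0.04, -0.05, 0.0], [0, 0, 0.08], 0.0854], [[0.08, -0.1, 0], [0, 0, 0.16], 0.0854], [[0.12, -0.16, 0], [0, 0, 0.22], 0.0854], [[0.15, -0.22, 0], [0, 0, 0.297], 0.0854], [[0.18, -0.28, 0], [0, 0, 0.297], 0.0854], [[0.2, -0.33, 0], [0, 0, 0.297], 0.0854], [[0.206, -0.35, 0], [0, 0, 0.297], 0.0854], [[0.206, -0.35, 0], [0, 0, 0.297], 0.0854], [[0.206, -0.35, -0.02], [0, 0, 0.297], 0.0854], [[0.206, -0.35, -0.04], [0, 0, 0.297], 0.0854], [[0.206, -0.35, -0.04], [0, 0, 0.297], 0.0854], [[0.206, -0.35, -0.04], [0, 0, 0.297], 0.0854]])

```text
clock: 2.8
eef_pos: [0.4146, 0.1868, 0.2107]
orientation: [3.141, 0.001, 3.069]
contact_force: [0.3, 1.1, 1.2]
grip_width: 1.002
finger_force: 0.0
```

Lip model overlays both views within about 0.5 mm, and the pockets are found. Above the grip now: descend and grasp.

>>> carry_out(plan=[[[0.0, -0.0005, -0.02], [0, 0, 0], 0.0854], [[0.0005, -0.001, -0.04], [0, 0, 0], 0.0854], [[0.0005, -0.001, -0.055], [0, 0, 0], 0.0854], [[0.0005, -0.001, -0.0635], [0, 0, 0], 0.0854], [[0.0005, -0.001, -0.0635], [0, 0, 0], 0.06], [[0.0005, -0.001, -0.0635], [0, 0, 0], 0.04], [[0.0005, -0.001, -0.0635], [0, 0, 0], 0.02], [[0.0005, -0.001, -0.0635], [0, 0, 0], 0.015], [[0.0005, -0.001, -0.0635], [0, 0, 0], 0.015], [[0.0005, -0.001, -0.0635], [0, 0, 0], 0.015], [[0.0005, -0.001, -0.0635], [0, 0, 0], 0.015]])

```text
clock: 4.18
eef_pos: [0.4156, 0.1851, 0.1472]
orientation: [3.141, 0.002, 3.068]
contact_force: [-0.5, 0.1, 5.2]
grip_width: 0.315
finger_force: 60.5
```

>>> carry_out(plan=[[[0, 0, 0.004], [0, 0, 0], 0.015], [[0, 0, 0.012], [0, 0, 0], 0.015], [[0, 0, 0.026], [0, 0, 0], 0.015], [[0, 0, 0.042], [0, 0, 0], 0.015], [[0, 0, 0.058], [0, 0, 0], 0.015], [[0, 0, 0.074], [0, 0, 0], 0.015], [[0, 0, 0.09], [0, 0, 0], 0.015], [[0, 0, 0.104], [0, 0, 0], 0.015], [[0.003, -0.006, 0.113], [0, 0, 0.01], 0.015], [[0.01, -0.02, 0.115], [0, 0, 0.03], 0.015], [[0.02, -0.04, 0.115], [0, 0, 0.055], 0.015], [[0.032, -0.062, 0.115], [0, 0, 0.08], 0.015], [[0.044, -0.086, 0.115], [0, 0, 0.11], 0.015], [[0.056, -0.11, 0.115], [0, 0, 0.14], 0.015], [[0.068, -0.134, 0.115], [0, 0, 0.17], 0.015], [[0.08, -0.158, 0.115], [0, 0, 0.2], 0.015], [[0.09, -0.178, 0.115], [0, 0, 0.22], 0.015], [[0.095, -0.189, 0.115], [0, 0, 0.231], 0.015], [[0.097, -0.193, 0.115], [0, 0, 0.232], 0.015], [[0.097, -0.193, 0.115], [0, 0, 0.232], 0.015]])

```text
clock: 6.68
eef_pos: [0.5116, -0.0078, 0.2614]
orientation: [3.141, -0.0, -2.984]
contact_force: [0.5, -0.3, -4.5]
grip_width: 0.32
finger_force: 59.7
```

```bash
cat > fit.py <<'E'
from h import *
from workcell import models,status
from scipy.optimize import minimize
s=status.sense();e=s["eef_pos"];print({k:np.round(s[k],3).tolist() for k in("clock","eef_pos","orientation","contact_force","ft_torque","grip_width")})
M={}
for c in C:
    im=cams.grab_frame(c);cv2.imwrite(f"pics/{c}_{s['clock']:.1f}.png",im)
    d=models.silhouettes("kit",c);M[c]=d[0]["mask"].astype(float)
    print(c,d[0]["p"],M[c].sum(),[(np.round(q["at"],4).tolist(),round(q["p"],2)) for n in("kit_tongue","kit") for q in models.tip_of(n,c)[:1]])
yaw=s["orientation"][2]-np.pi;yaw=(yaw+np.pi/2)%np.pi-np.pi/2
z0=e[2]-.147;x0=e[0]-.012*np.cos(yaw);y0=e[1]-.012*np.sin(yaw);print("expected",np.round([x0,y0,z0,yaw],4))
# ignore area that the gripper may hide: only pixels in mask or outside a gripper box
def cost(p,cc):
    t=0
    for c in cc:
        m=sil(c,*p);v0=proj(c,[[*e[:2],e[2]+.0]])[0]
        w=np.ones_like(m);u,v=int(v0[0]),int(v0[1]);w[v-40:v+12,u-25:u+25]=0
        t+=(np.abs(m-M[c])*w).sum()
    return t
for cc in(("top",),("side",),("top","side")):
    P=np.array([x0,y0,z0,yaw]);S=np.vstack([P]+[P+d for d in np.diag([.006,.006,.006,.06])])
    r=minimize(cost,P,args=(cc,),method="Nelder-Mead",options=dict(initial_simplex=S,maxiter=150));print(cc,r.x.round(4),round(r.fun,1))
E
python3 fit.py
```

```text
{'clock': 6.675, 'eef_pos': [0.512, -0.008, 0.261], 'orientation': [3.141, -0.0, -2.984], 'contact_force': [0.466, -0.257, -4.527], 'ft_torque': [0.004, 0.072, -0.012], 'grip_width': 0.32}
side 0.93 2410.0 [([0.5557, -0.0022, 0.1963], 0.79), ([0.5001, -0.009, 0.1149], 0.92)]
top 0.62 1061.0 [([0.4961, -0.0099, 0.113], 0.58)]
expected [ 0.4998 -0.0097  0.1144  0.1581]
('top',) [ 0.5005 -0.0084  0.1244  0.198 ] 370.9
('side',) [ 0.5006 -0.0086  0.1136  0.1524] 78.6
('top', 'side') [ 0.5008 -0.0087  0.1141  0.1718] 465.1
```

The held kit matches the expected pose within 1 mm. Advance it over the lip.

>>> carry_out(plan=[[[0.004, 0.0006, 0], [0, 0, 0], 0.015], [[0.012, 0.0019, 0], [0, 0, 0], 0.015], [[0.022, 0.0035, 0], [0, 0, 0], 0.015], [[0.032, 0.005, 0], [0, 0, 0], 0.015], [[0.042, 0.0067, 0], [0, 0, 0], 0.015], [[0.052, 0.0083, 0], [0, 0, 0], 0.015], [[0.062, 0.0098, 0], [0, 0, 0], 0.015], [[0.07, 0.011, 0], [0, 0, 0], 0.015], [[0.076, 0.012, 0], [0, 0, 0], 0.015], [[0.08, 0.0127, 0], [0, 0, 0], 0.015], [[0.08, 0.0127, 0], [0, 0, 0], 0.015], [[0.08, 0.0127, 0], [0, 0, 0], 0.015], [[0.08, 0.0127, 0], [0, 0, 0], 0.015]])

```text
clock: 8.7
eef_pos: [0.5916, 0.0046, 0.2616]
orientation: [3.141, -0.0, -2.983]
contact_force: [0.5, -1.0, -4.3]
grip_width: 0.324
finger_force: 59.7
```

```bash
cat >> fit.py <<'E'
a=.1578;ex=np.array([np.cos(a),np.sin(a)]);ey=np.array([-ex[1],ex[0]]);L=np.array([.6333,0])
for n,q in(("tcp",np.array([x0,y0])),("fit",r.x[:2])):print(n,"x_r",((q-L)@ex).round(4),"s",((q-L)@ey).round(4))
E
python3 fit.py; ls pics
```

```text
{'clock': 8.7, 'eef_pos': [0.592, 0.005, 0.262], 'orientation': [3.141, -0.0, -2.983], 'contact_force': [0.537, -0.961, -4.278], 'ft_torque': [0.016, 0.028, -0.019], 'grip_width': 0.324}
side 0.61 2364.0 [([0.6329, 0.0132, 0.1955], 0.76), ([0.5814, 0.0008, 0.1108], 0.77)]
top 0.74 1344.0 [([0.5754, 0.0034, 0.1169], 0.96)]
expected [0.5798 0.0027 0.1146 0.1582]
('top',) [0.5716 0.0011 0.1693 0.1673] 402.1
('side',) [0.5803 0.004  0.1143 0.1475] 55.3
('top', 'side') [0.5797 0.003  0.1154 0.1614] 522.2
tcp x_r -0.0524 s 0.0111
fit x_r -0.0524 s 0.0114
crop.png
side0.png
side_6.7.png
side_8.7.png
sidelip.png
top0.png
top_6.7.png
top_8.7.png
```

Aligned within 0.5 mm (x_r -52.4, s 11). Lower gently, checking force past the lip.

>>> carry_out(plan=[[[0, 0, -0.005], [0, 0, 0], 0.015], [[0, 0, -0.012], [0, 0, 0], 0.015], [[0, 0, -0.019], [0, 0, 0], 0.015], [[0, 0, -0.024], [0, 0, 0], 0.015], [[0, 0, -0.0265], [0, 0, 0], 0.015], [[0, 0, -0.0275], [0, 0, 0], 0.015], [[0, 0, -0.0275], [0, 0, 0], 0.015]])

```text
clock: 9.98
eef_pos: [0.592, 0.0046, 0.2341]
orientation: [3.142, 0.0, -2.983]
contact_force: [0.6, -0.5, -4.5]
grip_width: 0.317
finger_force: 59.8
```

>>> carry_out(plan=[[[0, 0, -0.0008], [0, 0, 0], 0.015], [[0, 0, -0.0008], [0, 0, 0], 0.015]])

```text
clock: 10.22
eef_pos: [0.5919, 0.0047, 0.2333]
orientation: [3.142, 0.0, -2.983]
contact_force: [1.3, -0.2, -4.5]
grip_width: 0.318
finger_force: 59.8
```

>>> carry_out(plan=[[[0, 0, -0.003], [0, 0, 0], 0.015], [[0, 0, -0.007], [0, 0, 0], 0.015], [[0, 0, -0.011], [0, 0, 0], 0.015], [[0, 0, -0.015], [0, 0, 0], 0.015], [[0, 0, -0.0185], [0, 0, 0], 0.015], [[0, 0, -0.02], [0, 0, 0], 0.015], [[0, 0, -0.02], [0, 0, 0], 0.015]])

```text
clock: 11.1
eef_pos: [0.5918, 0.0047, 0.2131]
orientation: [3.141, -0.0, -2.983]
contact_force: [-0.4, -0.8, -4.1]
grip_width: 0.318
finger_force: 59.8
```

>>> carry_out(plan=[[[0, 0, -0.0006], [0, 0, 0], 0.015], [[0, 0, -0.0012], [0, 0, 0], 0.015], [[0, 0, -0.0018], [0, 0, 0], 0.015], [[0, 0, -0.0022], [0, 0, 0], 0.015], [[0, 0, -0.0022], [0, 0, 0], 0.015]])

```text
clock: 11.72
eef_pos: [0.5919, 0.0046, 0.2112]
orientation: [3.142, 0.0, -2.983]
contact_force: [0.2, 0.7, -4.4]
grip_width: 0.317
finger_force: 59.8
```

>>> carry_out(plan=[[[0, 0, -0.0005], [0, 0, 0], 0.015], [[0, 0, -0.001], [0, 0, 0], 0.015], [[0, 0, -0.001], [0, 0, 0], 0.015]])

```text
clock: 12.1
eef_pos: [0.5919, 0.0047, 0.2104]
orientation: [-3.142, 0.0, -2.983]
contact_force: [-1.4, -0.3, -1.1]
grip_width: 0.319
finger_force: 60.0
```

>>> carry_out(plan=[[[0, 0, -0.0005], [0, 0, 0], 0.015], [[0, 0, -0.0005], [0, 0, 0], 0.015]])

```text
clock: 12.35
eef_pos: [0.5919, 0.0046, 0.2099]
orientation: [-3.142, 0.0, -2.983]
contact_force: [-2.0, -0.2, -0.1]
grip_width: 0.319
finger_force: 60.2
```

On the belt with about 4 N. Slide toward +y along the rail.

>>> carry_out(plan=[[[-0.0003, 0.002, 0], [0, 0, 0], 0.015], [[-0.0008, 0.005, 0], [0, 0, 0], 0.015], [[-0.0013, 0.008, 0], [0, 0, 0], 0.015], [[-0.0018, 0.011, 0], [0, 0, 0], 0.015], [[-0.0022, 0.014, 0], [0, 0, 0], 0.015], [[-0.0027, 0.017, 0], [0, 0, 0], 0.015], [[-0.0032, 0.02, 0], [0, 0, 0], 0.015], [[-0.0035, 0.022, 0], [0, 0, 0], 0.015], [[-0.0035, 0.022, 0], [0, 0, 0], 0.015]])

```text
clock: 13.48
eef_pos: [0.5883, 0.0272, 0.2095]
orientation: [3.141, 0.0, -2.983]
contact_force: [0.7, -1.5, 1.2]
grip_width: 0.32
finger_force: 60.4
```

>>> carry_out(plan=[[[-0.0003, 0.002, 0], [0, 0, 0], 0.015], [[-0.0006, 0.004, 0], [0, 0, 0], 0.015], [[-0.0009, 0.0055, 0], [0, 0, 0], 0.015], [[-0.0009, 0.0055, 0], [0, 0, 0], 0.015]])

```text
clock: 13.98
eef_pos: [0.5864, 0.033, 0.2083]
orientation: [3.14, -0.003, -2.983]
contact_force: [-0.6, -0.9, -4.5]
grip_width: 0.323
finger_force: 59.7
```

Force fell back to the kit's weight and the tool sank, so the tongue is over the pocket. Centre it and lower.

>>> carry_out(plan=[[[0.0004, 0.001, 0], [0, 0, 0], 0.015], [[0.0006, 0.0015, -0.0005], [0, 0, 0], 0.015], [[0.0006, 0.0015, -0.0015], [0, 0, 0], 0.015], [[0.0006, 0.0015, -0.0025], [0, 0, 0], 0.015], [[0.0006, 0.0015, -0.0025], [0, 0, 0], 0.015]])

```text
clock: 14.6
eef_pos: [0.588, 0.0336, 0.2069]
orientation: [3.141, -0.0, -2.983]
contact_force: [-0.6, 0.5, -4.2]
grip_width: 0.32
finger_force: 59.7
```

>>> carry_out(plan=[[[0, 0, -0.001], [0, 0, 0], 0.015], [[0, 0, -0.002], [0, 0, 0], 0.015], [[0, 0, -0.003], [0, 0, 0], 0.015], [[0, 0, -0.0035], [0, 0, 0], 0.015], [[0, 0, -0.0035], [0, 0, 0], 0.015]])

```text
clock: 15.22
eef_pos: [0.588, 0.0337, 0.2035]
orientation: [3.141, -0.0, -2.983]
contact_force: [0.1, -0.3, -4.0]
grip_width: 0.324
finger_force: 59.7
```

>>> carry_out(plan=[[[0, 0, -0.0006], [0, 0, 0], 0.015], [[0, 0, -0.0011], [0, 0, 0], 0.015], [[0, 0, -0.0011], [0, 0, 0], 0.015]])

```text
clock: 15.6
eef_pos: [0.5881, 0.0337, 0.2024]
orientation: [3.141, 0.0, -2.983]
contact_force: [-0.6, 0.6, -4.5]
grip_width: 0.32
finger_force: 59.7
```

>>> carry_out(plan=[[[0, 0, -0.0005], [0, 0, 0], 0.015], [[0, 0, -0.001], [0, 0, 0], 0.015], [[0, 0, -0.0013], [0, 0, 0], 0.015], [[0, 0, -0.0013], [0, 0, 0], 0.015]])

```text
clock: 16.1
eef_pos: [0.5881, 0.0336, 0.2015]
orientation: [3.142, 0.0, -2.983]
contact_force: [-1.9, 0.6, -1.1]
grip_width: 0.32
finger_force: 59.9
```

Tongue is on the pocket floor (TCP z .2015, 9 mm below belt contact). Release and retreat straight up.

>>> carry_out(plan=[[[0, 0, -0.0002], [0, 0, 0], 0.022], [[0, 0, -0.0002], [0, 0, 0], 0.026], [[0, 0, -0.0002], [0, 0, 0], 0.029], [[0, 0, -0.0002], [0, 0, 0], 0.033], [[0, 0, -0.0002], [0, 0, 0], 0.04], [[0, 0, -0.0002], [0, 0, 0], 0.055], [[0, 0, -0.0002], [0, 0, 0], 0.07], [[0, 0, -0.0002], [0, 0, 0], 0.07], [[0, 0, -0.0002], [0, 0, 0], 0.07]])

```text
clock: 17.23
eef_pos: [0.5881, 0.0336, 0.2009]
orientation: [3.142, 0.0, -2.983]
contact_force: [-0.6, 0.5, 0.9]
grip_width: 0.822
finger_force: 0.0
```

>>> carry_out(plan=[[[0, 0, 0.004], [0, 0, 0], 0.07], [[0, 0, 0.015], [0, 0, 0], 0.07], [[0, 0, 0.03], [0, 0, 0], 0.07], [[0, 0, 0.05], [0, 0, 0], 0.07], [[0, 0, 0.075], [0, 0, 0], 0.07], [[-0.02, 0, 0.1], [0, 0, 0], 0.07], [[-0.06, 0, 0.12], [0, 0, 0], 0.07], [[-0.11, 0, 0.13], [0, 0, 0], 0.07], [[-0.16, 0, 0.13], [0, 0, 0], 0.07], [[-0.2, 0, 0.13], [0, 0, 0], 0.07], [[-0.22, 0, 0.13], [0, 0, 0], 0.07], [[-0.22, 0, 0.13], [0, 0, 0], 0.07]])

```text
clock: 18.73
eef_pos: [0.368, 0.0337, 0.332]
orientation: [-3.141, 0.003, -2.984]
contact_force: [0.4, 0.1, -0.6]
grip_width: 0.819
finger_force: 0.0
```

```bash
python3 - <<'E'
from h import *
from workcell import status,models
from scipy.optimize import minimize
s=status.sense();print({k:np.round(s[k],3).tolist() for k in("clock","eef_pos","contact_force")})
I={c:cams.grab_frame(c) for c in C}
M={c:models.silhouettes("kit",c)[0]["mask"] for c in C}
P=np.array([.576,.032,.055,.158])
for cc in(("side",),("top","side")):
    r=minimize(lambda p:sum(np.abs(sil(c,*p)-M[c]).sum() for c in cc),P,method="Nelder-Mead",options=dict(initial_simplex=np.vstack([P]+[P+d for d in np.diag([.006,.006,.006,.06])])));print(r.x.round(4),r.fun)
for c in C:print([(n,np.round(q["at"],3).tolist()) for n in("kit","kit_grip","spare","mouse","taperoll") for q in models.tip_of(n,c)[:1]])
a=cv2.resize(I["side"][150:270,270:430],None,fx=4,fy=4,interpolation=cv2.INTER_CUBIC)[:, :400]
b=cv2.resize(I["top"][170:290,240:340],None,fx=4,fy=4,interpolation=cv2.INTER_CUBIC)
cv2.imwrite("pics/end.png",np.hstack([a,b]))
E
```

```text
{'clock': 18.725, 'eef_pos': [0.368, 0.034, 0.332], 'contact_force': [0.409, 0.124, -0.569]}
[0.5749 0.0318 0.0503 0.1817] 104.3125
[0.5767 0.0333 0.0482 0.1628] 301.125
[('kit', [0.574, 0.03, 0.05]), ('kit_grip', [0.583, 0.03, 0.2]), ('spare', [0.431, -0.215, 0.003]), ('mouse', [0.495, -0.449, 0.001]), ('taperoll', [0.537, 0.369, -0.0])]
[('kit', [0.575, 0.029, 0.052]), ('kit_grip', [0.58, 0.033, 0.2]), ('spare', [0.428, -0.21, 0.002]), ('mouse', [0.501, -0.451, 0.005]), ('taperoll', [0.53, 0.366, -0.001])]
```

View pics/end.png

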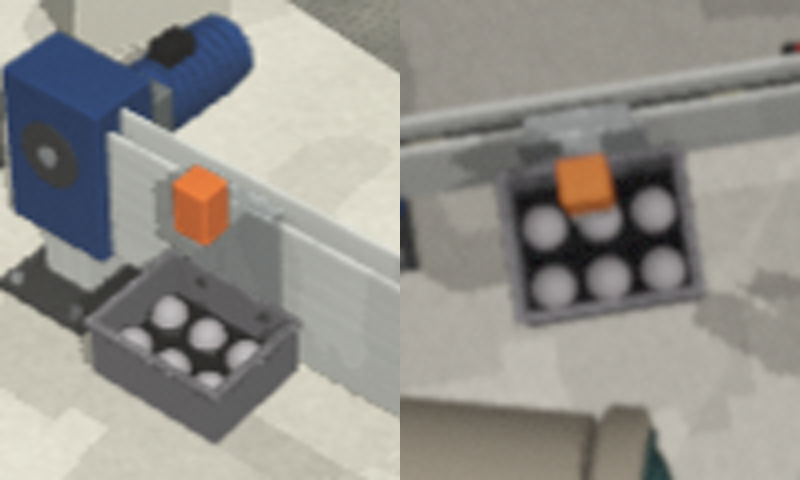

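The kit hangs on the rail at about z 0.05 (low and leaning slightly, as expected in the pocket), with all six domes in it. The bystanders have not moved. Handing in.

```bash
python3 -c "
from workcell import workorder;print(workorder.hand_in())"
```

```text
the job is handed in; nothing more can be done
None
```

The filled carrier hangs on the rail with its tongue fully in a belt pocket, all six domes are in it, the blue carrier, mouse and tape roll were left alone, and the job was handed in at about 19 s.

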